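# Free the strap link with the spring-bar fork

### The job

Take the forked tool out of its wooden block, set its prongs astride the spring bar of the hinge fixture between the guide lug and the collar, and push the collar sideways into its spring, gently (never more than 15 N), until the held-down strap link springs up free. Then put the tool upright into its block again, fully down. Touch the fixture with the tool alone and leave the small things on the bench where they are.

Things in the scene. Friction and masses are not known exactly. Their poses are not given: they have to be found in the camera images.
- fixture: Hinge fixture on a wooden base 92 x 164 x 18 mm, fixed to the bench. Origin: on the bench under the spring bar; z up, y along the bar, x away from the robot at yaw 0. The bar is a steel rod of 9 mm diameter, level at x = 0, z = 55 mm; along y it runs through the strap link's eye (-49 to -35 mm), guide lug (-19 to -11), free gap, collar (about 15 to 21), into a barrel of 28 mm diameter (42 to 88).
- bar_gap (a point): Point on the bar's axis in the free gap between guide lug and collar, where the fork goes down astride the bar, at the fixture's y = -4 mm: 7 mm from the lug's face and 7 to 31 mm from the collar's. Axes as the fixture's. Beside the bar the gap is open down to the base (37 mm lower). Lug (26 mm wide) and collar reach 13 and 12 mm above this point, the barrel 15 mm.
- collar_place (a point): Nominal place, on the bar's axis, of the collar's face towards the lug (a fixed mark). The collar, a dark disc of 24 mm diameter, was clamped by eye: its face is up to 12 mm off along y, to be found by feel. Pushed towards the fixture's +y it takes the bar along against the spring: 3 N to start, 3 N more for each mm, stop at 10 mm. 15 N is reached at 4 mm.
- bar_tip (a point): Where the end of the bar stands at rest, 2.5 mm inside the strap link's eye (a fixed mark). So about 2.5 mm of bar travel, at about 9 to 12 N on the collar, frees the link.
- strap_link (a joint): Angle (rad) of the strap link, a steel strap lying along x with an eye at its near end, hinged about y at the fixture's x = 45 mm, z = 55 mm. 0 to 0.03: held down level by the bar's tip in its eye. Its own spring swings it up, away from the robot, when the tip leaves the eye, within 0.5 s, to its stop at 1.2 (eye 110 mm above the bench), where it stays.
- fork_tool: Forked tool, 60 to 130 g, 106 mm long, standing prongs down in the block. Origin: midway between the prong ends; z up to the handle, x across the two prongs, y through their thickness. Prongs 28 mm long, 6 x 6 mm, the gap between them 13 mm (x -6.5 to 6.5 mm), closed above z = 26 mm; guard plate 42 (x) x 26 (y) mm at z 34 to 40 mm. The same after a half turn about z.
- fork_grip (a point): Point to grip on the tool's axis, 68 mm above the prong ends, in the black handle, 24 (x) x 18 (y) mm, that runs from z = 40 to 106 mm of the tool. Grip it firmly across y (18 mm), so that a push along y goes straight into the fingers.
- tool_block: Light wooden block 74 (x) x 64 (y) x 66 mm, fixed to the bench. Origin: middle of its underside, z up. Fixed obstacles near it: a trimmer's red shaft (13 cm high, x about 0.45 to 0.55) and grey shaft (14 cm, x about 0.7 to 0.75) pass before and behind the work; a black loop handle 28 cm high stands at x 0.42 to 0.58, y -0.02, and motors 31 cm high at y below -0.25: travel above them.
- tool_block_hole0 (a point): Middle of the mouth of the slot in the block's top, 66 mm above the bench; slot 33 mm along the block's x, 14 mm along its y, 42 mm deep. With the tool home its guard rests on the block's top, its prong ends 34 mm below this point, its x along the block's x (either way round).
- spark_plug: Bystander: spark plug standing up, 23 x 23 x 58 mm, origin under its middle.
- plug_carton: Bystander: small upright carton, 25 x 25 x 72 mm, origin under its middle.
- tape_roll: Bystander: small black roll of tape lying flat, 53 x 51 x 19 mm, origin under its middle.
- hex_bolt: Bystander: steel bolt standing on its head, 27 x 23 x 50 mm, origin under its middle.
- hex_nut: Bystander: steel nut, 24 x 28 x 13 mm, origin under its middle.
Not all that is in view belongs to the job. Leave any blue or turquoise look-alike of the fork_tool alone.

How it is judged:
On the way, in this order (a step that is already met when the one before it is completed fails the run):
1. the forked tool is lifted out of its block (z of fork_tool in the frame of tool_block_hole0 above 0.005 m), for 0.1 s.
2. the strap link has sprung up free (value of joint strap_link above 0.9 rad), for 0.2 s.
At the end, for the whole second after the job is handed in: The strap link stands up free (over 0.9 rad), and the forked tool is back in the block's slot, prong ends at least 31 mm below the mouth and within 8 mm of its middle, upright within 0.1 rad, at rest and released (value of joint strap_link above 0.9 rad and z of fork_tool in the frame of tool_block_hole0 below -0.031 m and horizontal distance between fork_tool and tool_block_hole0 below 0.008 m and angle between fork_tool's own z axis and vertical below 0.1 rad and linear speed of fork_tool below 0.02 m/s); the robot touches nothing.
It fails at once if the tool presses on the fixture with more than 15 N (contact force between fork_tool and fixture above 15 N).
It fails at once if the arm or its fingers touch the fixture (contact force between any of the arm, the fingers and fixture above 1 N).
It fails at once if a bystander is shifted by more than 20 mm (distance of any of spark_plug, plug_carton, tape_roll, hex_bolt, hex_nut from where it was at the start of the episode above 0.02 m).
It also fails if it takes over 59 s, if anything falls off the work surface, if the arm or the gripper's body presses on something with over 40 N, if the wrist force passes 120 N, or if a joint passes its speed limit or range.

### The arm

A 6-joint arm with a two-finger parallel gripper is mounted at the origin on a cart in front of the work surface, level with it; the furniture and walls round the work are solid. World frame = base frame: x ahead of the robot, y to its left, z up, the work surface at z = 0. Lengths are in m, angles in rad, forces in N, time in s.
With the tool pointing down it reaches from about 0.25 to 0.775 m from the base axis. Payload 4 kg.
Tool frame: the origin (TCP) lies between the finger pads; the fingertips stand 14 mm ahead of it and the grasp point (between the pads) lies 5 mm behind it (tip_reach is the distance from the TCP to the fingertips, in m); z points along the fingers, y is the line along which they close (so a half turn about z gives the same grasp; the last joint's range is limited). The gripper opens to 94 mm and grips with 3 to 60 N. Pads are 16 mm wide; open, the fingers measure 119 mm over their backs; the gripper's body (75 mm by 177 mm) begins 78 mm behind the grasp point.
Start: joints at [1.11, 0.087, 1.371, -0, 1.684, -0.103], TCP at [0.193, 0.515, 0.22] pointing down, gripper open.
Joint ranges: [-3.1, 3.1], [-0.76, 2.03], [0.27, 2.55], [-1.08, 4.22], [0.17, 2.65], [-2.57, 2.57]. Speed limits (rad/s): [2.79, 2.79, 3.14, 3.14, 3.14, 3.14].

### API

Orientations are given as [roll, pitch, yaw] about the fixed x, y, z axes, in that order (R = Rz(yaw) Ry(pitch) Rx(roll)).
In Python, from bench import * gives the robot as it stands. The module is installed in compiled form; this text tells all that it offers.
- The arm moves only by the tool servo_tool, never from a script. Its argument "targets" is a list of rows, each a list of 4 numbers: the shift along the tool's x, y, z in cm, then the turn about the tool's z in degrees. A call has 1 to 8 rows; each row is the pose to reach, as a shift and turn from the pose commanded when the call began, along the tool's axes at that moment; what a row does not reach only later rows make up. A row lasts 1/8 s, in which the tool goes at most 62.5 mm and 10.7 degrees, less where a joint would pass 70% of its speed; a pose out of reach is approached as far as the arm can. A call with a gripper value outside its range is refused whole. "claw" is the closure in counts, from 0 (fully open) to 255 (shut), set as the call begins (left out, the last holds). The fingers move at their own pace and stop on an object; the grip force is fixed at half the most. Time passes only in rows, so rows that repeat a pose let the fingers close. It gives the time, the measured TCP pose, the force, the opening and the grip force at its end, in the units of the state.
- get_obs(): the state, without advancing time (a new reading comes with each control period).
- snapshot(name): name is "scene" or "side" or "wrist"; returns the picture (420x560x3 uint8, blue, green, red); there is no depth.
- camera_model(name): a dict with "camera_matrix" (3x3 intrinsics, pixels), "camera_from_world" (4x4, takes a point from world to camera coordinates). Camera axes: x right, y up, looking along -z (the intrinsics and any distortion apply to the point x, -y, -z); pixel columns grow to the right and rows downward; lengths in m; the calibration is good to about 2 mm. The wrist camera is an equidistant fisheye: a pixel r from the principal point sees the ray r / f radians off the axis. A picture is of the moment at which its call begins: read the wrist's pose just before it. camera_model takes no time and is no camera call; for the wrist camera it gives the pose at the moment of the call.
- close_job(): hands the job in; it is judged then, once.
The state is a dict: "time": time; "joint_positions": joint angles; "qvel": joint speeds; "joint_torque": joint torques, N m; "tool_pos": TCP position; "ee_rot": TCP orientation; "wrist_force": force on the tool from outside, world axes, zero at the start; "wrist_torque": the same for the moment, N m; "width": finger opening in m; "finger_force": force on a finger pad.
Only numpy, scipy, OpenCV 4.12 (cv2) and the standard library are available. Lean on these libraries where they do the work, as an engineer would, in place of code of your own. Each camera call takes 0.05 s, during which the arm holds its last target. There are 200 camera calls.

## Working session

There is one attempt and no reset: what is moved stays moved. The work goes in short steps, Python scripts to look and compute and a tool call to move; the robot and the scene stay as the last step left them, time stands still between calls to the robot, and variables do not carry over. Pictures are saved under pics/ and viewed, at most 10 in all, crops included, and the job is handed in when it is done.

Besides the shell and the picture viewer there is one more tool, called after "Call:" as name(argument=value, ...), one argument or row to a line, values as JSON. servo_tool: Moves the arm, as the interface text tells. Its arguments: {"type":"object","properties":{"targets":{"type":"array"},"claw":{"type":"number"}},"required":["targets"]}

```bash
mkdir -p pics
python3 - <<'E'
from bench import *
import cv2,numpy as np
for n in("scene","side","wrist"):
    cv2.imwrite(f"pics/{n}0.png",snapshot(n))
    m=camera_model(n);print(n,np.round(m["camera_matrix"],1).tolist(),np.round(m["camera_from_world"],3).tolist(),[k for k in m])
o=get_obs();print(o)
E
```

```text
scene [[497.8, 0.0, 278.0], [0.0, 497.8, 205.4], [0.0, 0.0, 1.0]] [[-0.894, -0.448, -0.008, 0.516], [0.35, -0.71, 0.611, -0.217], [-0.279, 0.544, 0.791, -1.024], [0.0, 0.0, 0.0, 1.0]] ['camera_matrix', 'camera_from_world']
side [[482.3, 0.0, 273.9], [0.0, 482.3, 210.0], [0.0, 0.0, 1.0]] [[-0.999, 0.039, 0.014, 0.525], [-0.013, -0.634, 0.773, -0.022], [0.039, 0.772, 0.634, -1.419], [0.0, 0.0, 0.0, 1.0]] ['camera_matrix', 'camera_from_world']
wrist [[325.2, 0.0, 281.5], [0.0, 325.2, 207.6], [0.0, 0.0, 1.0]] [[0.351, 0.937, -0.003, -0.549], [-0.904, 0.338, -0.263, 0.026], [-0.246, 0.095, 0.965, -0.392], [0.0, 0.0, 0.0, 1.0]] ['camera_matrix', 'camera_from_world']
{'time': 0.15, 'joint_positions': array([ 1.10993347e+00,  8.78261871e-02,  1.37187918e+00, -2.12512586e-05,
        1.68355192e+00, -1.03100334e-01]), 'qvel': array([ 0.00097719, -0.00203972, -0.00447923, -0.00051042,  0.00075163,
        0.00045027]), 'joint_torque': array([ 1.44283233e-03, -3.40645552e+01, -3.02790642e+01,  7.17710028e-02,
        3.05359473e-02, -9.47855119e-05]), 'tool_pos': array([0.19244314, 0.51483561, 0.21856478]), 'ee_rot': array([-3.13993469e+00, -1.50312035e-04,  2.78382763e+00]), 'wrist_force': array([-0.17173551, -0.31017747,  0.2298628 ]), 'wrist_torque': array([0.00586628, 0.01593702, 0.0066485 ]), 'finger_force': 0.0, 'width': 0.09415181050116964}
```

View pics/scene0.png

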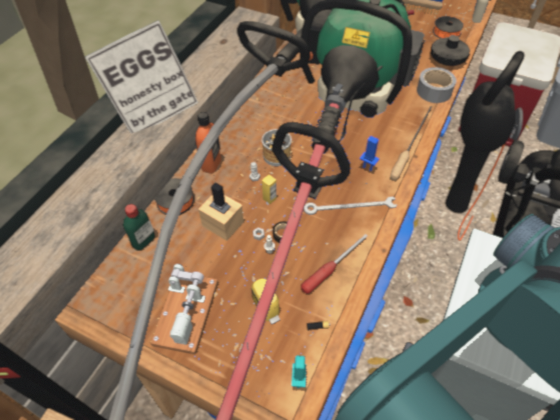

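View pics/side0.png

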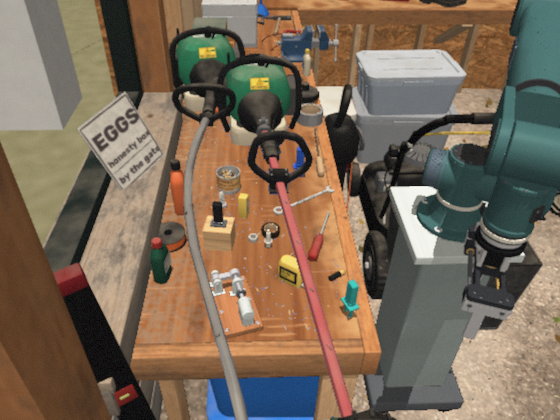

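The scene view shows the block at about (220,215) and the fixture at about (185,310). In the side view they are at (219,232) and (237,300). Next I'll enlarge both.

```bash
cat > h.py <<'E'
import numpy as np,cv2
from bench import *
def ray(n,u,v,m=None):
    m=m or camera_model(n);K=m["camera_matrix"];T=m["camera_from_world"]
    a,b=(u-K[0,2])/K[0,0],(v-K[1,2])/K[1,1]
    if n=="wrist":
        r=np.hypot(a,b);s=np.tan(r)/r if r>1e-9 else 1;a,b=a*s,b*s
    d=T[:3,:3].T@np.array([a,-b,-1.]);c=-T[:3,:3].T@T[:3,3]
    return c,d/np.linalg.norm(d)
def plane(n,u,v,z,m=None):
    c,d=ray(n,u,v,m);return c+d*(z-c[2])/d[2]
def tri(*obs):
    A=np.zeros((3,3));b=np.zeros(3);R=[]
    for o in obs:
        c,d=ray(*o);P=np.eye(3)-np.outer(d,d);A+=P;b+=P@c;R.append((c,P))
    x=np.linalg.solve(A,b);return x,[float(np.linalg.norm(P@(x-c))) for c,P in R]
def proj(n,p,m=None):
    m=m or camera_model(n);K=m["camera_matrix"];q=m["camera_from_world"]@np.r_[p,1]
    a,b=q[0]/-q[2],-q[1]/-q[2]
    if n=="wrist":
        r=np.hypot(a,b);s=np.arctan(r)/r;a,b=a*s,b*s
    return np.array([K[0,0]*a+K[0,2],K[1,1]*b+K[1,2]])
E
python3 - <<'E'
import cv2,numpy as np
a=cv2.imread("pics/scene0.png")[175:355,140:290];b=cv2.imread("pics/side0.png")[190:340,180:310]
a=cv2.resize(a,(500,600),interpolation=2);b=cv2.resize(b,(520,600),interpolation=2)
# scale 3.333, 4.0
cv2.imwrite("pics/c1.png",a);cv2.imwrite("pics/c2.png",b)
E
```

```text
(no output)
```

View pics/c1.png

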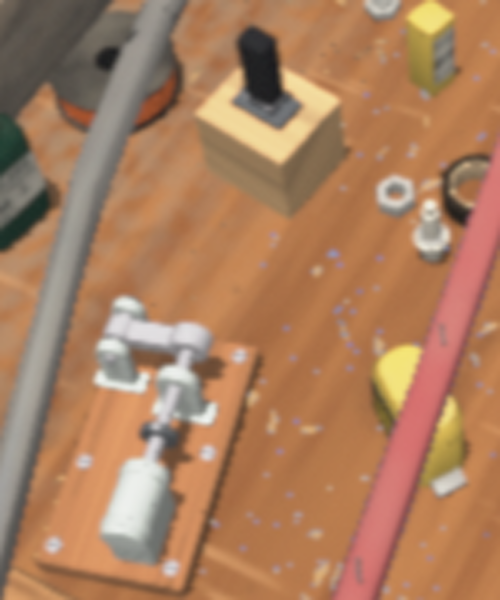

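View pics/c2.png

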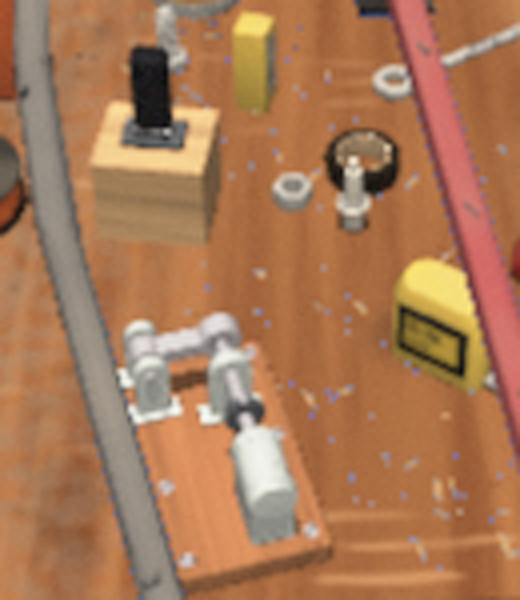

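Crop 1 is the scene view at 3.33x and crop 2 the side view at 4x. They show:
- **Block:** its top corners are clear, with the black tool handle above it.
- **Fixture:** base corners, collar, lug and barrel are all clear.

Now I'll triangulate these.

Run:
```python
from h import *
S=lambda x,y:("scene",140+x/3.3333-.35,175+y/3.3333-.35)
D=lambda x,y:("side",180+x/4-.37,190+y/4-.37)
np.set_printoptions(precision=4,suppress=True)
P={}
for n,a,b in [("blk near c(robotright)",(342,103),(220,110)),("blk front corner",(285,163),(213,178)),("blk left corner",(197,115),(92,165)),
 ("handletop",(260,35),(150,50)),("base A",(38,565),(183,590)),("base B",(187,592),(328,545)),("base C",(258,345),(257,345)),
 ("collar",(157,432),(244,412)),("eye",(192,338),(219,327)),("pivot",(122,315),(140,333)),("screw1",(172,568),(311,530)),("screw2",(54,545),(187,560)),("plug",(430,205),(352,165)),("nut",(396,195),(293,190)),("carton top",(432,18),(254,20))]:
    x,r=tri(S(*a),D(*b));P[n]=x;print(n,x,np.round(r,4))
for n,a,b in[("baseA",(38,565),(183,590)),("baseB",(187,592),(328,545)),("baseC",(258,345),(257,345))]:
    print(n,plane(*S(*a),.018),plane(*D(*b),.018))
for n,a,b in[("r",(342,103),(220,110)),("f",(285,163),(213,178)),("l",(197,115),(92,165))]:
    print(n,plane(*S(*a),.066),plane(*D(*b),.066))
```

```text
blk near c(robotright) [0.6347 0.0624 0.0649] [0.0005 0.0005]
blk front corner [0.6406 0.1253 0.0641] [0.0037 0.0037]
blk left corner [0.7175 0.1135 0.0629] [0.0001 0.0001]
handletop [0.6771 0.0838 0.1352] [0.0005 0.0005]
base A [0.6502 0.4081 0.0098] [0.0014 0.0014]
base B [0.5667 0.3799 0.0063] [0.0018 0.0018]
base C [0.6109 0.2227 0.0072] [0.0013 0.0013]
collar [0.6159 0.3204 0.0559] [0.0009 0.0009]
eye [0.6307 0.2584 0.0601] [0.0004 0.0004]
pivot [0.6772 0.2646 0.0625] [0.0007 0.0007]
screw1 [0.5776 0.3753 0.0161] [0.0001 0.0001]
screw2 [0.6471 0.3947 0.0171] [0. 0.]
plug [0.5474 0.1022 0.0501] [0.0009 0.0009]
nut [0.5869 0.0791 0.0067] [0.0005 0.0005]
carton top [ 0.612  -0.0258  0.0728] [0.0011 0.0011]
baseA [0.648  0.4092 0.018 ] [0.6485 0.4153 0.018 ]
baseB [0.5613 0.3842 0.018 ] [0.5682 0.3873 0.018 ]
baseC [0.6078 0.2266 0.018 ] [0.6096 0.234  0.018 ]
r [0.6338 0.0636 0.066 ] [0.6349 0.0633 0.066 ]
f [0.6431 0.1234 0.066 ] [0.6378 0.1315 0.066 ]
l [0.7159 0.1153 0.066 ] [0.717  0.1171 0.066 ]
```

Call:
servo_tool(
  targets=[
    [-5.9,-0.5,-0.4,-4.6],
    [-11.8,-1.1,-0.8,-9.2],
    [-17.7,-1.6,-1.1,-13.8],
    [-23.6,-2.1,-1.5,-18.4],
    [-29.5,-2.6,-1.9,-23],
    [-35.4,-3.2,-2.3,-27.6],
    [-41.3,-3.7,-2.6,-32.2],
    [-47.2,-4.2,-3,-36.5],
  ],
)

```text
time: 1.15
tool_pos: [0.6215, 0.3095, 0.249]
ee_rot: [3.141, -0.001, -2.86]
wrist_force: [-0.8, 0.6, 0.7]
width: 0.094
finger_force: 0.0
```

Call:
servo_tool(
  targets=[
    [0,0,0,0],
    [0,0,0,0],
  ],
)

```text
time: 1.4
tool_pos: [0.6197, 0.3106, 0.2486]
ee_rot: [3.141, -0.002, -2.863]
wrist_force: [-0.4, 0.2, -0.4]
width: 0.094
finger_force: 0.0
```

Run:
```python
from h import *
import pickle
m=camera_model("wrist");o=get_obs();im=snapshot("wrist");cv2.imwrite("pics/w1.png",im);pickle.dump(m,open("w1.pkl","wb"))
print(o["tool_pos"],o["ee_rot"],o["joint_positions"])
for p in[(.6175,.31,.055),(.675,.0895,.066)]:print(proj("wrist",p,m))
```

```text
[0.61965847 0.31062386 0.24860063] [ 3.14108566e+00 -1.79364280e-03 -2.86295054e+00] [ 3.82589927e-01  4.17462882e-01  9.10968078e-01  7.11459150e-04
  1.81489299e+00 -1.46667672e+00]
[280.91143358 188.40948961]
[ 95.21881264 188.17438653]
```

View pics/w1.png

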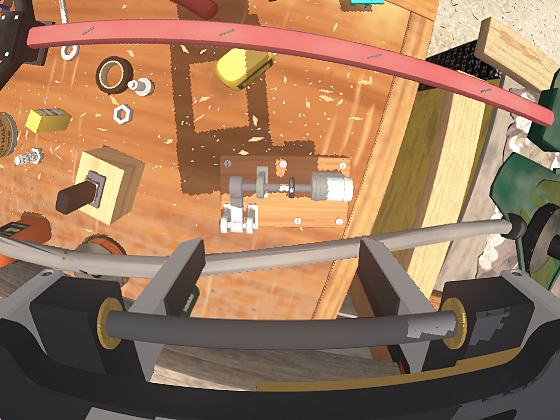

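The wrist view shows the fixture around (285,190), with the bar horizontal at row ~188 and the block at (105,185). I'll enlarge the fixture and the block.

Run:
```python
import cv2,numpy as np
i=cv2.imread("pics/w1.png")
a=cv2.resize(i[145:240,210:360],None,fx=5,fy=5,interpolation=2)
cv2.imwrite("pics/c3.png",a)
```

```text
(no output)
```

View pics/c3.png

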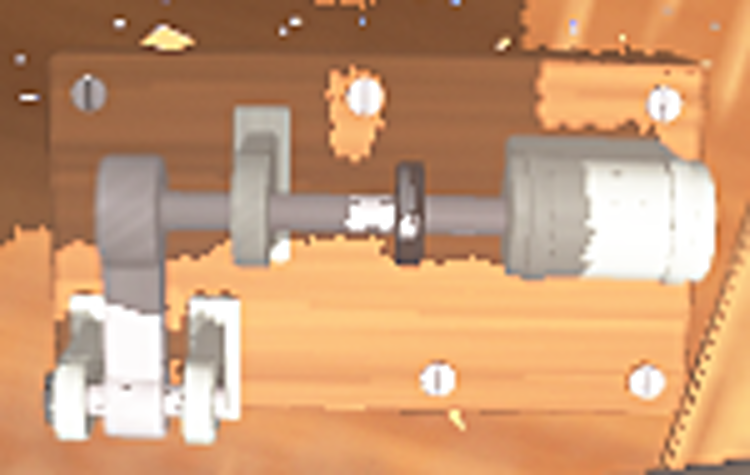

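Run:
```python
from h import *
import pickle
m=pickle.load(open("w1.pkl","rb"));np.set_printoptions(precision=4,suppress=True)
W=lambda x,y,z:plane("wrist",210+x/5-.4,145+y/5-.4,z,m)
a=W(182,211,.055);b=W(330,213,.055);c=W(465,216,.055)
y=(c-a)/np.linalg.norm(c-a);yaw=np.arctan2(-y[0],y[1]);print(a,b,c,"yaw",np.degrees(yaw))
x=np.array([y[1],-y[0],0])
for n,u,v,z in[("eyeL",97,211,.055),("eyeR",163,211,.055),("lugL",232,212,.055),("lugR",271,212,.055),("colL",395,214,.055),("colR",424,214,.055),("barrelF",506,216,.055),("pivot",136,400,.06)]:
    p=W(u,v,z);print(n,p,(p-a)@y*1e3,(p-a)@x*1e3)
# base edges z=.018
for q in[(50,60),(50,410),(704,60),(690,408)]:
    p=W(*q,.018);print(p,(p-a)@y*1e3,(p-a)@x*1e3)
# block in w1 top corners approx
```

```text
[0.6265 0.2716 0.055 ] [0.6178 0.3039 0.055 ] [0.6101 0.3333 0.055 ] yaw 14.855138491990688
eyeL [0.6317 0.2528 0.055 ] -19.47320494963716 0.2552906285046607
eyeR [0.6276 0.2674 0.055 ] -4.329964334989877 0.06056648504277581
lugL [0.6236 0.2825 0.055 ] 11.345861480062549 0.061112851007274316
lugR [0.6212 0.291  0.055 ] 20.15788809607022 -0.08095037173499423
colL [0.614 0.318 0.055] 48.08336867109597 -0.1316965973120222
colR [0.6122 0.3243 0.055 ] 54.614804160998034 -0.26420476929048065
barrelF [0.6075 0.3422 0.055 ] 73.1635499222803 -0.20607361955732217
pivot [0.6712 0.2725 0.06  ] -10.557228880022333 43.46540033881159
[0.6068 0.2282 0.018 ] -36.832681233063276 -30.12289184846432
[0.6951 0.2493 0.018 ] -39.131180626373286 60.656588655040196
[0.5622 0.3835 0.018 ] 124.70004764635932 -33.377203131512054
[0.649  0.4091 0.018 ] 127.1343463629831 56.99741888185849
```

Call:
servo_tool(
  targets=[
    [0.1,-4.6,0,4.9],
    [0.3,-9.2,0,9.8],
    [0.4,-13.8,0,14.8],
    [0.6,-18.4,1,19.7],
    [0.7,-22.95,3,24.6],
    [0.7,-22.95,4.0,24.6],
    [0.7,-22.95,4.0,24.6],
  ],
)

```text
time: 2.33
tool_pos: [0.6753, 0.0897, 0.2089]
ee_rot: [3.141, -0.002, 2.994]
wrist_force: [0.6, -0.3, 0.6]
width: 0.0938
finger_force: 0.0
```

Run:
```python
from h import *
m=camera_model("wrist");o=get_obs();im=snapshot("wrist")
print(o["tool_pos"],o["ee_rot"])
u,v=proj("wrist",(.6755,.089,.1),m).astype(int);print(u,v)
u0,v0=max(u-70,0),max(v-60,0)
cv2.imwrite("pics/c4.png",cv2.resize(im[v0:v0+140,u0:u0+160],None,fx=4,fy=4,interpolation=2));print(u0,v0)
import pickle;pickle.dump(m,open("w2.pkl","wb"))
```

```text
[0.67527128 0.08966173 0.20893274] [ 3.14097304e+00 -1.89043059e-03  2.99359331e+00]
280 211
210 151
```

View pics/c4.png

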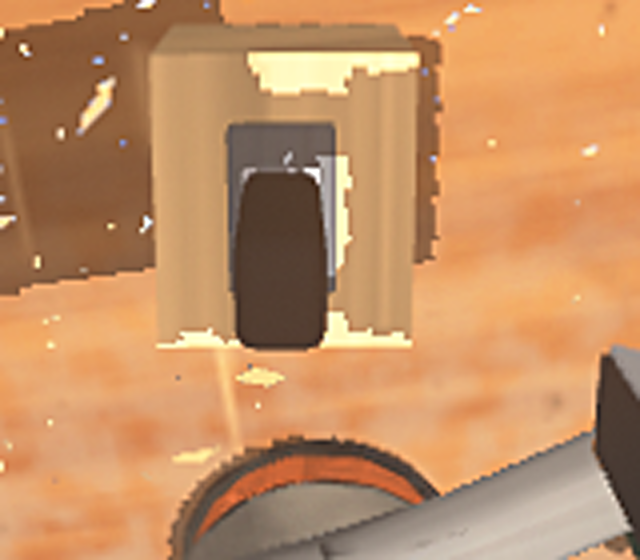

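The block and guard edges are square to the image. The handle centre is at column ~280, which is the TCP column, so the yaw and y are good. Next is a position check.

Run:
```python
from h import *
import pickle
m=pickle.load(open("w2.pkl","rb"));np.set_printoptions(precision=4,suppress=True)
W=lambda x,y,z:plane("wrist",210+x/4-.4,151+y/4-.4,z,m)
q=[W(150,52,.066),W(420,52,.066),W(158,347,.066),W(411,347,.066)];print(np.array(q),np.mean(q,0))
g=[W(228,124,.072),W(335,124,.072),W(230,290,.072),W(334,290,.072)];print(np.array(g),np.mean(g,0))
print(W(281,347,.138),W(245,347,.138),W(328,347,.138))
```

```text
[[0.6335 0.063  0.066 ]
 [0.6431 0.1267 0.066 ]
 [0.7075 0.052  0.066 ]
 [0.7169 0.1153 0.066 ]] [0.6753 0.0892 0.066 ]
[[0.6526 0.0791 0.072 ]
 [0.6564 0.1041 0.072 ]
 [0.6933 0.0731 0.072 ]
 [0.697  0.0982 0.072 ]] [0.6748 0.0886 0.072 ]
[0.6856 0.0871 0.138 ] [0.6846 0.0803 0.138 ] [0.6869 0.0961 0.138 ]
```

Call:
servo_tool(
  targets=[
    [0,0,4,0],
    [0,-0.1,8,0],
    [0,-0.1,10.5,0],
    [0,-0.1,11.4,0],
    [0,-0.1,11.4,0],
    [0,-0.1,11.4,0],
  ],
)

```text
time: 3.12
tool_pos: [0.6775, 0.0876, 0.0979]
ee_rot: [3.141, 0.004, 2.992]
wrist_force: [0.8, -0.5, 0.9]
width: 0.0938
finger_force: 0.0
```

Call:
servo_tool(
  targets=[
    [0,0,0,0],
    [0,0,0,0],
    [0,0,0,0],
    [0,0,0,0],
    [0,0,0,0],
    [0,0,0,0],
  ],
  claw=255,
)

```text
time: 3.88
tool_pos: [0.6764, 0.087, 0.0954]
ee_rot: [3.142, -0.0, 2.991]
wrist_force: [-0.0, -0.7, 0.0]
width: 0.0371
finger_force: 0.0
```

Call:
servo_tool(
  targets=[
    [0,0,0,0],
    [0,0,0,0],
    [0,0,0,0],
    [0,0,0,0],
    [0,0,0,0],
    [0,0,0,0],
  ],
)

```text
time: 4.62
tool_pos: [0.6764, 0.0871, 0.0955]
ee_rot: [3.141, 0.0, 2.992]
wrist_force: [0.5, -0.0, -0.1]
width: 0.0179
finger_force: 30.0
```

Call:
servo_tool(
  targets=[
    [0,0,-1.5,0],
    [0,0,-3.5,0],
    [0,0,-5.5,0],
    [0,0,-7.5,0],
    [0,0,-8,0],
    [0,0,-8,0],
  ],
)

```text
time: 5.38
tool_pos: [0.6766, 0.087, 0.176]
ee_rot: [3.141, 0.001, 2.991]
wrist_force: [-0.3, 0.2, -0.6]
width: 0.0178
finger_force: 30.0
```

Run:
```python
from h import *
o=get_obs();print(o["tool_pos"],o["ee_rot"],o["wrist_force"])
y=o["ee_rot"][2];X=np.array([np.cos(y),np.sin(y)]);Y=np.array([np.sin(y),-np.cos(y)])
fy=np.radians(15.6);ey=np.array([-np.sin(fy),np.cos(fy)]);tgt=np.array([.6186,.3015])+.001*ey
print(tgt);d=tgt-o["tool_pos"][:2];print(d@X*100,d@Y*100,np.degrees(y)-(180+15.6-360)if 0 else (np.degrees(y)-195.6))
```

```text
[0.67657359 0.08702051 0.17604609] [3.14133614e+00 8.58472682e-04 2.99148566e+00] [-0.32085764  0.15239596 -0.62927498]
[0.61833108 0.30246316]
8.980571300869618 20.43102068375471 -24.200497154347403
```

Call:
servo_tool(
  targets=[
    [1.8,4.1,0,-4.8],
    [3.6,8.2,0,-9.7],
    [5.4,12.3,0,-14.5],
    [7.2,16.3,0,-19.4],
    [9,20.4,0,-24.2],
    [9,20.4,1.5,-24.2],
    [9,20.4,1.5,-24.2],
    [9,20.4,1.5,-24.2],
  ],
)

```text
time: 6.38
tool_pos: [0.6181, 0.3007, 0.1597]
ee_rot: [-3.141, -0.002, -2.871]
wrist_force: [0.2, 0.1, 0.0]
width: 0.0179
finger_force: 30.0
```

Run:
```python
from h import *
import pickle
m=camera_model("wrist");o=get_obs();im=snapshot("wrist");s=snapshot("scene");d=snapshot("side")
cv2.imwrite("pics/w3.png",im);cv2.imwrite("pics/s3.png",s);cv2.imwrite("pics/d3.png",d);pickle.dump(m,open("w3.pkl","wb"))
print(o["tool_pos"],o["ee_rot"],o["wrist_force"])
f=lambda i,n:cv2.resize(i,n,interpolation=2)
print(proj("wrist",(.618,.302,.055),m),proj("wrist",(.618,.302,.1),m))
A=f(im[130:280,200:360],(400,375));B=f(s[240:315,160:240],(400,375))
C=f(d[240:315,205:285],(400,225*375//225))
out=np.zeros((375,800,3),np.uint8);out[:,:400]=A[:,:400];out[:,400:]=B
cv2.imwrite("pics/c5.png",out)
```

```text
[0.61814067 0.30069405 0.15965023] [-3.14103364e+00 -1.53562438e-03 -2.87134211e+00] [0.18900118 0.13307785 0.03233992]
[282.37446528 212.20838421] [282.47278017 229.16379665]
```

View pics/c5.png

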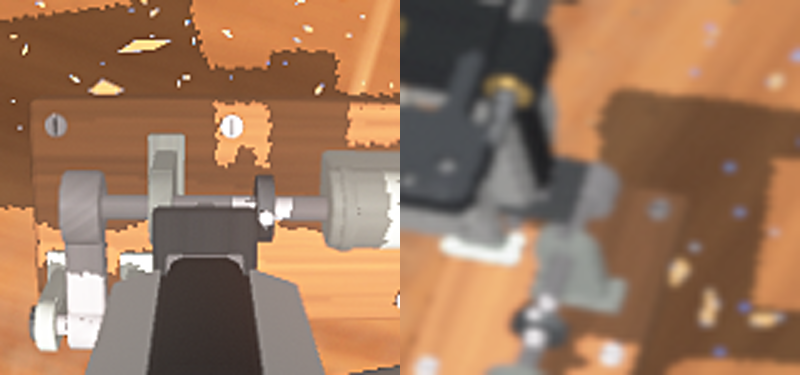

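Run:
```python
from h import *
import pickle
m=pickle.load(open("w3.pkl","rb"));np.set_printoptions(precision=4,suppress=True)
im=cv2.imread("pics/w3.png");g=cv2.cvtColor(im,cv2.COLOR_BGR2GRAY)
for c in(240,250,252,310,322,326):print(c,g[202:225,c].tolist())
print("guard",[(c,g[206:222,c].tolist()) for c in(270,282,294)])
print("row218",g[218,252:312].tolist())
W=lambda x,y,z:plane("wrist",200+x/2.5-.3,130+y/2.5-.3,z,m)
t=np.array([.61814,.30069]);yw=-2.8713;X=np.array([np.cos(yw),np.sin(yw)]);Y=np.array([np.sin(yw),-np.cos(yw)])
for n,u,v,z in[("gL",153,207,.136),("gR",257,207,.136),("b1",130,207.5,.055),("b2",307,208.5,.055),("lugR",180,208,.055),("lugL",148,208,.055),("eyeR",105,208,.055),("colL",256,208,.055),("barF",323,208,.055)]:
    p=W(u,v,z);print(n,p,(p[:2]-t)@X*1e3,(p[:2]-t)@Y*1e3)
```

```text
240 [118, 118, 116, 113, 117, 121, 120, 131, 136, 141, 137, 135, 132, 130, 126, 116, 116, 117, 117, 116, 116, 118, 119]
250 [115, 114, 111, 112, 114, 115, 133, 144, 151, 158, 157, 153, 151, 144, 140, 121, 115, 111, 103, 96, 197, 196, 190]
252 [116, 114, 112, 112, 114, 113, 133, 143, 151, 158, 156, 153, 151, 145, 141, 122, 114, 105, 200, 200, 196, 194, 191]
310 [112, 111, 109, 108, 110, 115, 129, 154, 177, 199, 224, 244, 253, 238, 212, 230, 191, 200, 205, 205, 208, 210, 208]
322 [114, 114, 113, 113, 114, 113, 120, 141, 148, 153, 157, 159, 163, 158, 151, 143, 125, 122, 112, 195, 205, 204, 203]
326 [114, 113, 112, 113, 114, 113, 121, 141, 148, 153, 158, 160, 163, 159, 153, 143, 126, 124, 120, 113, 193, 208, 204]
guard [(270, [132, 132, 126, 140, 148, 164, 121, 76, 82, 88, 88, 89, 90, 89, 89, 91]), (282, [115, 116, 128, 142, 144, 127, 100, 76, 82, 88, 90, 92, 91, 92, 92, 91]), (294, [115, 113, 135, 196, 222, 251, 191, 81, 77, 88, 91, 91, 91, 91, 91, 91])]
row218 [114, 114, 112, 106, 102, 98, 197, 191, 154, 80, 87, 90, 91, 91, 92, 92, 90, 91, 90, 89, 88, 89, 89, 90, 91, 91, 88, 90, 89, 90, 91, 91, 90, 92, 90, 92, 91, 91, 90, 88, 89, 92, 91, 92, 94, 94, 95, 93, 93, 89, 79, 97, 255, 255, 255, 255, 255, 160, 191, 192]
gL [0.5993 0.2832 0.136 ] 22.785360683756785 -11.82037099870809
gR [0.5926 0.3075 0.136 ] 22.78122882150451 13.33111569819846
b1 [0.6255 0.2765 0.055 ] -0.6648409348004785 -25.249212312559703
b2 [0.6095 0.3358 0.055 ] -1.047266396059895 36.12826926427974
lugR [0.6211 0.2933 0.055 ] -0.8358695591368491 -7.917238975245222
lugL [0.624  0.2826 0.055 ] -0.8403435354585307 -18.99661526322312
eyeR [0.628  0.2682 0.055 ] -0.8541566884259677 -33.98869139893106
colL [0.6141 0.3186 0.055 ] -0.844895394486645 18.35023957368203
barF [0.6078 0.3412 0.055 ] -0.8760513272727283 41.749143144545414
```

Call:
servo_tool(
  targets=[
    [-0.13,0,0.5,0],
    [-0.26,0,1.3,0],
    [-0.26,0,2.2,0],
    [-0.26,0,2.8,0],
    [-0.26,0,2.8,0],
    [-0.26,0,2.8,0],
  ],
)

```text
time: 7.28
tool_pos: [0.6205, 0.303, 0.1327]
ee_rot: [3.141, 0.0, -2.869]
wrist_force: [-0.3, 0.9, -0.9]
width: 0.0178
finger_force: 30.0
```

Run:
```python
from h import *
import pickle
m=camera_model("wrist");o=get_obs();im=snapshot("wrist");s=snapshot("scene");d=snapshot("side")
cv2.imwrite("pics/w4.png",im)
print(o["tool_pos"],o["ee_rot"],o["wrist_force"])
f=lambda i,n:cv2.resize(i,n,interpolation=2)
u,v=map(int,proj("scene",(.618,.302,.06)));B=f(s[v-32:v+32,u-32:u+32],(400,400));print(u,v)
u,v=map(int,proj("side",(.618,.302,.06)));C=f(d[v-32:v+32,u-32:u+32],(400,400));print(u,v)
cv2.imwrite("pics/c6.png",np.hstack([B,C]))
```

```text
[0.62054174 0.30298548 0.13274633] [ 3.14148198e+00  4.93106740e-04 -2.86923489e+00] [-0.33048912  0.868898   -0.87454562]
190 295
239 285
```

View pics/c6.png

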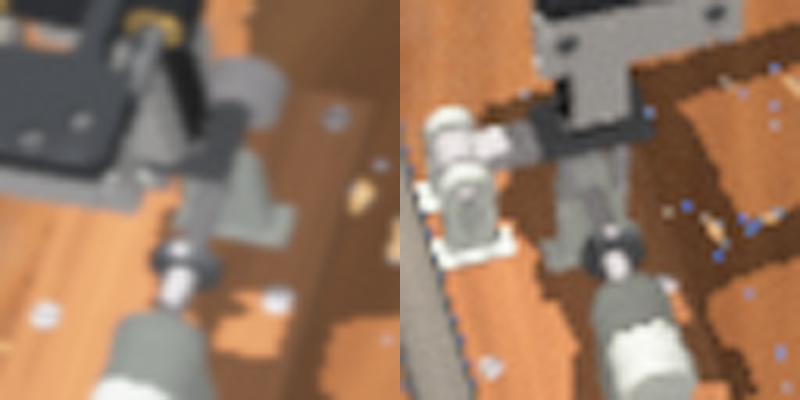

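The side view shows the two prongs (columns ~567 and ~621 of the panel) on either side of the bar (~593), ready to go down.

Call:
servo_tool(
  targets=[
    [0,0,0.4,0],
    [0,0,0.8,0],
    [0,0,1.0,0],
    [0,0,1.2,0],
    [0,0,1.2,0],
  ],
)

```text
time: 8.05
tool_pos: [0.6203, 0.3028, 0.1202]
ee_rot: [3.142, -0.0, -2.869]
wrist_force: [0.0, 0.3, -0.4]
width: 0.0177
finger_force: 30.0
```

Call:
servo_tool(
  targets=[
    [0,0,0.2,0],
    [0,0,0.3,0],
    [0,0,0.3,0],
  ],
)

```text
time: 8.43
tool_pos: [0.6204, 0.3029, 0.1173]
ee_rot: [3.142, -0.0, -2.869]
wrist_force: [-0.3, -0.4, -1.2]
width: 0.0179
finger_force: 30.0
```

Call:
servo_tool(
  targets=[
    [0,0,0.3,0],
    [0,0,0.6,0],
    [0,0,0.9,0],
    [0,0,1.2,0],
    [0,0,1.4,0],
    [0,0,1.4,0],
    [0,0,1.4,0],
  ],
)

```text
time: 9.3
tool_pos: [0.6205, 0.3029, 0.1036]
ee_rot: [3.141, 0.0, -2.869]
wrist_force: [-0.3, -0.3, -0.7]
width: 0.0178
finger_force: 30.0
```

Call:
servo_tool(
  targets=[
    [0,0.3,0,0],
    [0,0.6,0,0],
    [0,0.8,0,0],
    [0,0.8,0,0],
  ],
)

```text
time: 9.8
tool_pos: [0.6182, 0.3109, 0.1035]
ee_rot: [3.142, 0.0, -2.869]
wrist_force: [0.3, -0.1, -0.8]
width: 0.0176
finger_force: 30.0
```

Call:
servo_tool(
  targets=[
    [0,0.1,0,0],
    [0,0.2,0,0],
    [0,0.25,0,0],
    [0,0.25,0,0],
  ],
)

```text
time: 10.3
tool_pos: [0.6176, 0.313, 0.1035]
ee_rot: [3.142, 0.0, -2.869]
wrist_force: [-0.2, -0.3, -0.9]
width: 0.0176
finger_force: 30.0
```

Call:
servo_tool(
  targets=[
    [0,0.05,0,0],
    [0,0.1,0,0],
    [0,0.1,0,0],
  ],
)

```text
time: 10.68
tool_pos: [0.6173, 0.314, 0.1035]
ee_rot: [3.142, 0.0, -2.869]
wrist_force: [-0.1, 0.5, -1.0]
width: 0.0175
finger_force: 30.0
```

Call:
servo_tool(
  targets=[
    [0,0.05,0,0],
    [0,0.1,0,0],
    [0,0.1,0,0],
  ],
)

```text
time: 11.05
tool_pos: [0.617, 0.315, 0.1035]
ee_rot: [3.141, 0.0, -2.869]
wrist_force: [-0.7, -0.6, 0.9]
width: 0.0177
finger_force: 30.0
```

Call:
servo_tool(
  targets=[
    [0,0.05,0,0],
    [0,0.1,0,0],
    [0,0.1,0,0],
  ],
)

```text
time: 11.42
tool_pos: [0.617, 0.3153, 0.1035]
ee_rot: [-3.141, -0.0, -2.87]
wrist_force: [0.2, -2.0, -0.4]
width: 0.018
finger_force: 30.0
```

Call:
servo_tool(
  targets=[
    [0,0.03,0,0],
    [0,0.05,0,0],
    [0,0.05,0,0],
  ],
)

```text
time: 11.8
tool_pos: [0.6169, 0.3155, 0.1035]
ee_rot: [-3.14, -0.0, -2.87]
wrist_force: [2.0, -4.5, -0.6]
width: 0.0173
finger_force: 30.0
```

Call:
servo_tool(
  targets=[
    [0,0.03,0,0],
    [0,0.05,0,0],
    [0,0.05,0,0],
  ],
)

```text
time: 12.18
tool_pos: [0.6168, 0.3157, 0.1035]
ee_rot: [-3.14, -0.0, -2.87]
wrist_force: [1.5, -4.7, -0.2]
width: 0.018
finger_force: 30.0
```

Call:
servo_tool(
  targets=[
    [0,0.03,0,0],
    [0,0.06,0,0],
    [0,0.06,0,0],
  ],
)

```text
time: 12.55
tool_pos: [0.6168, 0.316, 0.1035]
ee_rot: [-3.139, -0.0, -2.87]
wrist_force: [0.5, -6.8, -0.3]
width: 0.0181
finger_force: 30.0
```

Call:
servo_tool(
  targets=[
    [0,0.03,0,0],
    [0,0.06,0,0],
    [0,0.06,0,0],
  ],
)

```text
time: 12.92
tool_pos: [0.6167, 0.3162, 0.1035]
ee_rot: [-3.138, -0.0, -2.87]
wrist_force: [2.5, -6.4, 0.4]
width: 0.0176
finger_force: 30.0
```

Call:
servo_tool(
  targets=[
    [0,0.03,0,0],
    [0,0.06,0,0],
    [0,0.06,0,0],
  ],
)

```text
time: 13.3
tool_pos: [0.6167, 0.3164, 0.1035]
ee_rot: [-3.138, -0.0, -2.871]
wrist_force: [1.4, -7.9, 0.4]
width: 0.018
finger_force: 30.0
```

Call:
servo_tool(
  targets=[
    [0,0.03,0,0],
    [0,0.06,0,0],
    [0,0.06,0,0],
  ],
)

```text
time: 13.68
tool_pos: [0.6166, 0.3167, 0.1035]
ee_rot: [-3.137, -0.0, -2.871]
wrist_force: [2.4, -8.0, 0.2]
width: 0.0178
finger_force: 30.0
```

Call:
servo_tool(
  targets=[
    [0,0.03,0,0],
    [0,0.06,0,0],
    [0,0.06,0,0],
  ],
)

```text
time: 14.05
tool_pos: [0.6165, 0.3169, 0.1035]
ee_rot: [-3.137, -0.0, -2.871]
wrist_force: [2.4, -8.7, 0.1]
width: 0.0174
finger_force: 30.0
```

```bash
cat > chk.py <<'E'
from h import *
o=get_obs();print(o["wrist_force"],o["tool_pos"])
d=snapshot("side");r=cv2.imread("pics/d3.png");df=cv2.absdiff(d,r).max(2)
# link up: eye near (.655,.27,.11) or down near pivot-> eye
for p in[(.645,.262,.055),(.66,.266,.1),(.663,.267,.11)]:
    u,v=map(int,proj("side",p));print(p,df[v-4:v+5,u-4:u+5].mean().round(1),d[v-4:v+5,u-4:u+5].mean((0,1)).round())
cv2.imwrite("pics/d_last.png",d)
E
python3 chk.py
```

```text
[ 2.37890073 -8.73897846  0.08895036] [0.61654358 0.31691544 0.1034692 ]
(0.645, 0.262, 0.055) 27.9 [122. 132. 148.]
(0.66, 0.266, 0.1) 9.0 [ 80. 126. 190.]
(0.663, 0.267, 0.11) 3.8 [ 81. 127. 193.]
```

Call:
servo_tool(
  targets=[
    [0,0.03,0,0],
    [0,0.06,0,0],
    [0,0.06,0,0],
  ],
)

```text
time: 14.48
tool_pos: [0.6165, 0.3171, 0.1035]
ee_rot: [-3.136, -0.001, -2.871]
wrist_force: [1.6, -8.6, 0.6]
width: 0.018
finger_force: 30.0
```

Call:
servo_tool(
  targets=[
    [0,0.03,0,0],
    [0,0.05,0,0],
    [0,0.05,0,0],
  ],
)

```text
time: 14.85
tool_pos: [0.6164, 0.3173, 0.1035]
ee_rot: [-3.135, -0.0, -2.871]
wrist_force: [2.5, -10.1, 0.6]
width: 0.0178
finger_force: 30.0
```

```bash
python3 chk.py
```

```text
[  2.5216653  -10.10770419   0.57612477] [0.61642582 0.31734638 0.1035047 ]
(0.645, 0.262, 0.055) 28.3 [120. 130. 147.]
(0.66, 0.266, 0.1) 8.9 [ 80. 126. 191.]
(0.663, 0.267, 0.11) 3.7 [ 82. 128. 193.]
```

Call:
servo_tool(
  targets=[
    [0,0.03,0,0],
    [0,0.05,0,0],
    [0,0.05,0,0],
  ],
)

```text
time: 15.28
tool_pos: [0.6163, 0.3179, 0.1035]
ee_rot: [-3.135, -0.0, -2.871]
wrist_force: [2.4, -9.3, -0.1]
width: 0.0181
finger_force: 30.0
```

Call:
servo_tool(
  targets=[
    [0,0.02,0,0],
    [0,0.04,0,0],
    [0,0.04,0,0],
    [0,0.04,0,0],
  ],
)

```text
time: 15.78
tool_pos: [0.6163, 0.318, 0.1035]
ee_rot: [-3.135, -0.001, -2.872]
wrist_force: [2.1, -9.6, -0.1]
width: 0.0178
finger_force: 30.0
```

```bash
python3 chk.py
```

```text
[ 2.10014189 -9.6377386  -0.0998446 ] [0.61625746 0.31800815 0.10349852]
(0.645, 0.262, 0.055) 70.6 [ 80. 109. 148.]
(0.66, 0.266, 0.1) 87.0 [145. 152. 166.]
(0.663, 0.267, 0.11) 50.1 [126. 153. 194.]
```

Call:
servo_tool(
  targets=[
    [0,-0.3,0,0],
    [0,-0.6,0,0],
    [0,-0.9,0,0],
    [0,-1.2,0,0],
    [0,-1.2,0,0],
    [0,-1.2,0,0],
  ],
)

```text
time: 16.58
tool_pos: [0.6183, 0.3106, 0.1035]
ee_rot: [3.141, 0.0, -2.869]
wrist_force: [-0.3, -0.1, -0.2]
width: 0.018
finger_force: 30.0
```

Call:
servo_tool(
  targets=[
    [0,0,-0.5,0],
    [0,0,-1.5,0],
    [0,0,-3,0],
    [0,0,-5,0],
    [0,0,-8,0],
    [0,0,-11.5,0],
    [0,0,-11.5,0],
    [0,0,-11.5,0],
  ],
)

```text
time: 17.58
tool_pos: [0.6182, 0.31, 0.2179]
ee_rot: [3.142, -0.001, -2.869]
wrist_force: [-0.2, -0.5, -1.7]
width: 0.0177
finger_force: 30.0
```

Run:
```python
from h import *
d=snapshot("side");s=snapshot("scene");o=get_obs();print(o["tool_pos"],o["ee_rot"],o["wrist_force"])
f=lambda i,n:cv2.resize(i,n,interpolation=2)
u,v=map(int,proj("scene",(.63,.29,.08)));B=f(s[v-50:v+50,u-50:u+50],(400,400))
u,v=map(int,proj("side",(.63,.29,.08)));C=f(d[v-50:v+50,u-50:u+50],(400,400))
cv2.imwrite("pics/c7.png",np.hstack([B,C]))
y=o["ee_rot"][2];X=np.array([np.cos(y),np.sin(y)]);Y=np.array([np.sin(y),-np.cos(y)])
D=np.array([.6764,.0871])-o["tool_pos"][:2];print(D@X*100,D@Y*100,np.degrees(y)+360-np.degrees(2.9915))
```

```text
[0.61764552 0.30978236 0.21610751] [-3.14123685 -0.00381245 -2.86930803] [ 0.83208662  0.42234859 -0.65500987]
0.3296638025657274 -23.02795118436618 24.2004352423248
```

View pics/c7.png

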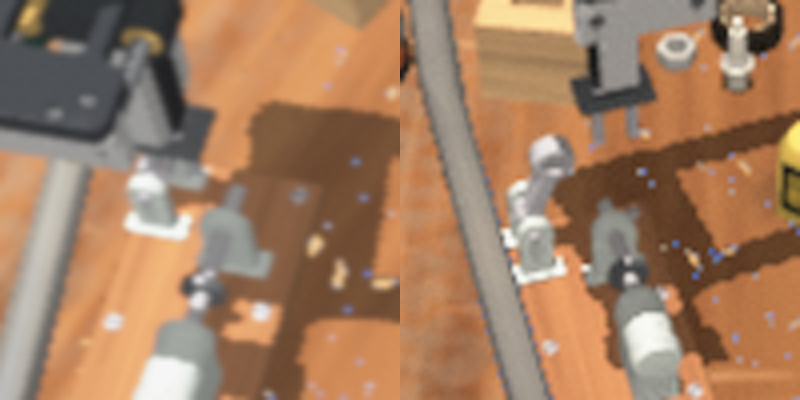

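The side view shows the strap link standing up at panel (550,160), with the fork still upright in the fingers. Now back to the block.

Call:
servo_tool(
  targets=[
    [0.1,-4.6,0,4.9],
    [0.1,-9.2,0,9.7],
    [0.2,-13.8,0,14.5],
    [0.3,-18.4,0,19.4],
    [0.3,-22.95,0,24.2],
    [0.3,-22.95,2.0,24.2],
    [0.3,-22.95,3.5,24.2],
    [0.3,-22.95,3.5,24.2],
  ],
)

```text
time: 18.68
tool_pos: [0.6757, 0.0887, 0.1799]
ee_rot: [-3.141, -0.006, 2.992]
wrist_force: [0.0, 0.2, -0.5]
width: 0.0178
finger_force: 30.0
```

Call:
servo_tool(
  targets=[
    [0,0,0,0],
    [0,0,0,0],
  ],
)

```text
time: 18.92
tool_pos: [0.6776, 0.0889, 0.1846]
ee_rot: [3.141, 0.002, 2.992]
wrist_force: [0.2, -0.1, -0.5]
width: 0.0175
finger_force: 30.0
```

Run:
```python
from h import *
o=get_obs();y=o["ee_rot"][2];X=np.array([np.cos(y),np.sin(y)]);Y=np.array([np.sin(y),-np.cos(y)])
D=np.array([.6768,.0880])-o["tool_pos"][:2];print(o["tool_pos"],o["ee_rot"],D@X*100,D@Y*100)
```

```text
[0.67755265 0.08890394 0.18463818] [3.14119060e+00 1.83039702e-03 2.99241088e+00] 0.06099359977049946 -0.10057610236013305
```

Call:
servo_tool(
  targets=[
    [0.06,-0.08,1.5,0],
    [0.06,-0.08,3.5,0],
    [0.06,-0.08,4.6,0],
    [0.06,-0.08,4.6,0],
    [0.06,-0.08,4.6,0],
  ],
)

```text
time: 19.55
tool_pos: [0.6768, 0.0875, 0.1378]
ee_rot: [3.141, 0.001, 2.991]
wrist_force: [0.1, -0.3, -1.3]
width: 0.0182
finger_force: 30.0
```

Call:
servo_tool(
  targets=[
    [0,0,0.4,0],
    [0,0,0.8,0],
    [0,0,1.2,0],
    [0,0,1.2,0],
  ],
)

```text
time: 20.05
tool_pos: [0.6762, 0.0876, 0.1248]
ee_rot: [-3.141, -0.001, 2.992]
wrist_force: [-0.0, -0.7, -0.4]
width: 0.0183
finger_force: 30.0
```

Prong ends are at about 61 mm, inside the slot with no contact force, so I'll continue down.

Call:
servo_tool(
  targets=[
    [0,0,0.5,0],
    [0,0,1.0,0],
    [0,0,1.5,0],
    [0,0,2.0,0],
    [0,0,2.4,0],
    [0,0,2.7,0],
    [0,0,2.7,0],
  ],
)

```text
time: 20.92
tool_pos: [0.6764, 0.0875, 0.0981]
ee_rot: [3.142, -0.001, 2.991]
wrist_force: [-0.4, 0.6, -0.1]
width: 0.0178
finger_force: 30.0
```

Call:
servo_tool(
  targets=[
    [0,0,0.1,0],
    [0,0,0.2,0],
    [0,0,0.2,0],
    [0,0,0.2,0],
  ],
)

```text
time: 21.42
tool_pos: [0.6766, 0.0875, 0.0966]
ee_rot: [3.141, 0.0, 2.991]
wrist_force: [0.3, 0.8, -0.5]
width: 0.0179
finger_force: 30.0
```

Call:
servo_tool(
  targets=[
    [0,0,0.05,0],
    [0,0,0.1,0],
    [0,0,0.1,0],
  ],
)

```text
time: 21.8
tool_pos: [0.6765, 0.0876, 0.0955]
ee_rot: [3.142, 0.0, 2.992]
wrist_force: [0.2, -0.0, -0.5]
width: 0.0182
finger_force: 30.0
```

Call:
servo_tool(
  targets=[
    [0,0,0,0],
    [0,0,0,0],
    [0,0,0,0],
    [0,0,0,0],
    [0,0,0,0],
    [0,0,0,0],
    [0,0,0,0],
    [0,0,0,0],
  ],
  claw=0,
)

```text
time: 22.8
tool_pos: [0.6765, 0.0876, 0.0954]
ee_rot: [3.142, -0.0, 2.992]
wrist_force: [0.0, -0.2, -0.3]
width: 0.0932
finger_force: 0.0
```

Call:
servo_tool(
  targets=[
    [0,0,-1,0],
    [0,0,-3,0],
    [0,0,-6,0],
    [0,0,-10,0],
    [0,0,-11.4,0],
    [0,0,-11.4,0],
    [0,0,-11.4,0],
  ],
)

```text
time: 23.68
tool_pos: [0.6758, 0.0875, 0.2075]
ee_rot: [-3.141, -0.003, 2.991]
wrist_force: [-0.5, -1.0, -0.1]
width: 0.094
finger_force: 0.0
```

Run:
```python
from h import *
m=camera_model("wrist");im=snapshot("wrist");o=get_obs();print(o["tool_pos"],o["width"],o["wrist_force"])
g=cv2.cvtColor(im,cv2.COLOR_BGR2GRAY)
ref=plane
# guard expected corners if home at z .072 on axis (.6753,.0892), yaw -8.5deg
c,s=np.cos(np.radians(-8.5)),np.sin(np.radians(-8.5));R=np.array([[c,-s],[s,c]])
for q in[(-.021,-.013),(-.021,.013),(.021,-.013)]:print(q,proj("wrist",np.r_[np.array([.6753,.0892])+R@q,.072],m).round(1))
hsv=cv2.cvtColor(im,cv2.COLOR_BGR2HSV);dk=((hsv[...,1]<90)&(g<125)).astype(np.uint8)
u,v=map(int,proj("wrist",(.6655,.0905,.072),m));print("rowspan",u,v,g[v,u-25:u+26].tolist())
print("col",g[v-25:v+8,u-3].tolist())
print(proj("wrist",(.6765,.089,.138),m))
```

```text
[0.67567553 0.08749988 0.20701978] 0.09415716687455523 [-0.68377471  0.32229165 -0.29585174]
(-0.021, -0.013) [269.2 181.1]
(-0.021, 0.013) [296.8 181. ]
(0.021, -0.013) [269.7 223.7]
rowspan 282 192 [165, 165, 165, 166, 168, 168, 167, 165, 163, 162, 166, 113, 90, 98, 96, 99, 112, 124, 129, 134, 136, 137, 138, 138, 137, 138, 139, 140, 140, 138, 138, 134, 116, 143, 133, 167, 171, 164, 133, 250, 147, 156, 162, 168, 172, 170, 168, 166, 163, 160, 166]
col [241, 241, 241, 241, 241, 242, 248, 193, 149, 156, 156, 157, 159, 167, 97, 94, 100, 101, 101, 101, 101, 100, 100, 99, 97, 138, 74, 63, 66, 66, 67, 67, 67]
[283.26720026 225.62449432]
```

The guard edges are where they should be for the tool fully home (front row 181, columns 268–296), so I'm handing in.

```bash
python3 -c "
from bench import *
print(close_job())"
```

```text
the job is handed in; nothing more can be done
None
```

The job is handed in, with no verdict returned: the strap link sprang up free at about 10 N on the collar, and by the last wrist picture the fork tool is back in its block, fully down and released.

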